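# Put the tins away and work the sticking shutter shut

## Robot

A 6-joint arm with a two-finger parallel gripper is mounted at the origin on a cart in front of the work surface, level with it; the furniture and walls round the work are solid. World frame = base frame: x ahead of the robot, y to its left, z up, the work surface at z = 0. Lengths are in m, angles in degrees, forces in N, time in s.
With the tool pointing down it reaches from about 0.375 to 0.75 m from the base axis. Payload 9 kg.
Tool frame: the origin (TCP) lies where the fingers leave the gripper's body, on its centre line; the fingertips stand 73 mm ahead of it and the grasp point (between the pads) lies 54 mm ahead of it (robot.tip_reach is the distance from the TCP to the fingertips, in m); z points along the fingers, y is the direction in which the jaws open and shut (so a half turn about z gives the same grasp; the last joint's range is limited). The gripper opens to 85 mm and grips with 20 to 120 N. Pads are 22 mm wide; open, the fingers measure 114 mm over their backs; the gripper's body (76 mm by 85 mm) begins 54 mm behind the grasp point. The pads swing forward as they close: fully open they stand 13 mm farther back than shut.
Start: joints at [-76.072, 5.964, 5.575, 89.605, 0, 77.527], TCP at [0.267, -0.537, 0.304] pointing down, gripper open.
Joint ranges: [-171.21, 171.21], [-48.23, 106.86], [-62.78, 66.21], [-105.2, 120.99], [-86.42, 89.51], [-180, 180]. Speed limits (degrees/s): [127.2, 127.2, 147.25, 180, 180, 180].

## Interface

Orientations are given as [roll, pitch, yaw] about the fixed x, y, z axes, in that order (R = Rz(yaw) Ry(pitch) Rx(roll)).
In Python, from plant import robot gives the robot as it stands. Calls block until the motion is done:
- robot.move_pose(position, orientation): joint-space move of the TCP to a pose.
- robot.line_to(position, vel=0.15, rotation=None, guard=None): straight line of the TCP; rotation=None keeps the orientation; vel is the mean speed in m/s. With guard (N) it stops when the force on the tool has changed by that much, and returns True; else False.
- robot.goto_joints(angles): joint-space move.
- robot.set_gripper(opening): finger opening in m; the grip force is fixed at half the most; returns when the fingers have stopped.
- robot.pause(seconds).
- robot.ik(position, orientation): joint angles nearest the present ones, or None.
- robot.observe(): the state.
- robot.grab_frame(name): name is "side" or "top" or "wrist"; returns the picture (400x640x3 uint8, blue, green, red); there is no depth.
- robot.get_calibration(name): a dict with "vertical_fov" (degrees; the focal length in pixels is half the picture's height over the tangent of half this angle, whatever the lens; pixels are square), "cx", "cy" (the principal point, pixels), "rvec" (rotation vector, rad) and "tvec" (3), from world to camera coordinates, as OpenCV has them. Camera axes: x right, y down, z forward; pixel columns grow to the right and rows downward; lengths in m; the calibration is good to about 2 mm. The wrist camera is an equidistant fisheye: a pixel r from the principal point sees the ray r / f radians off the axis. A picture is of the moment at which its call begins: read the wrist's pose just before it. get_calibration takes no time and is no camera call; for the wrist camera it gives the pose at the moment of the call.
A pose or a line that the arm cannot do raises robot.IKError and nothing moves.
- robot.job_done(): hands the job in, once; it reports no verdict.
The state is a dict: "time": time; "q": joint angles; "qvel": joint speeds; "joint_torque": joint torques, N m; "tool_pos": TCP position; "tcp_rot": TCP orientation; "ft_force": force on the tool from outside, world axes, zero at the start; "torque": the same for the moment, N m; "gripper_width": finger opening in m.
Only numpy, scipy, OpenCV 4.12 (cv2) and the standard library are available. Lean on these libraries where they do the work, as an engineer would, in place of code of your own. Each camera call takes 0.05 s, during which the arm holds its last target. There are 200 camera calls.

## Task

Open the shutter of the grey store fully, towards you; take any white jars you find in the bay out and stand them on the cork mat, and stand every dark tin in the bay. Then close the shutter fully home on its stops at the back, both ends. It sticks in its track and wedges if one end gets far ahead of the other, so push the lugs at its two ends in turn.

Things in the scene. Friction and masses are not known exactly. Their poses are not given: they have to be found in the camera images.
- bay (a point): Centre of the floor of the open bay, the rear half of the fixed grey store box (276 mm long in x, 304 wide in y, walls 77 high, rear wall 46); 6 mm above the worktop. x: to the back of the store, the way the shutter closes; y left; z up. Clear mouth: x from -64 (edge of the fully opened shutter) to +63 mm, y +-122 mm; floor to shutter underside 58 mm
- hood_top (a point): Centre of the top of the store's fixed flat hood, 78 mm above the worktop, 118 mm in x by 150 in y, 141 mm in front of the bay's centre. It covers the middle of the parked shutter; the shutter's two lugs stand up through open slots at its left and right. The front wall's face is 206 mm in front of the bay's centre
- shutter_mid (a point): Middle of the shutter, an aluminium plate 131 mm (x, its travel) by 283 wide by 6 thick, 1.3 kg, loose in two rails under lips, 67 mm above the worktop. Pushed at one end, that end runs ahead and the plate turns; at about 0.07 rad (one lug 15 mm ahead) it wedges until the other end is pushed. Closed and square on the two rear end stops, this point is 2.5 mm in front of the bay's centre
- lug_left (a point): Point on the left push lug, 94 mm above the worktop: an upright dark tab 8 mm thick (x), 22 wide (y), top at 114 mm, free above 78 mm; it stands 55 mm in front of the shutter's middle, 105 mm to the left. Push it from in front to close, from behind to open, with shut fingers just above the hood; some 3 to 12 N moves it. Closed: x -57.5 mm from the bay's centre; fully open against the front wall: -187
- lug_right (a point): Point on the right push lug, 94 mm above the worktop: an upright dark tab 8 mm thick (x), 22 wide (y), top at 114 mm, free above 78 mm; it stands 55 mm in front of the shutter's middle, 105 mm to the right. Push it from in front to close, from behind to open, with shut fingers just above the hood; some 3 to 12 N moves it. Closed: x -57.5 mm from the bay's centre; fully open against the front wall: -187
- tin_1_mid (a point): Centre (half-way up) of a round dark tin with a press lid, 51 mm across, 48 high, 0.12 kg, standing upright (z up) on the worktop; absent in some runs
- tin_2_mid (a point): Centre (half-way up) of a round dark tin with a press lid, 51 mm across, 48 high, 0.12 kg, standing upright (z up) on the worktop; absent in some runs
- tin_3_mid (a point): Centre (half-way up) of a round dark tin with a press lid, 51 mm across, 48 high, 0.12 kg, standing upright (z up) on the worktop; absent in some runs
- jar_1_mid (a point): Centre (half-way up) of a white screw jar with a wide black lid, 55 mm across, 44 high, 0.09 kg; if present it stands upright on the bay's floor, at the start more or less hidden by the shutter. Absent in some runs
- jar_2_mid (a point): Centre (half-way up) of a white screw jar with a wide black lid, 55 mm across, 44 high, 0.09 kg; if present it stands upright on the bay's floor, at the start more or less hidden by the shutter. Absent in some runs
- mat_top (a point): Centre of the top of a fixed flat cork mat on the worktop, 120 mm (its x) by 150 mm (its y), 4 mm thick; clear at the start
- balance_front (a point): Middle of the front top edge of the fixed bench balance left of the store: its body reaches 84 mm to either side of this point (along world y) and 215 mm back (world x), 46 mm high, with a glass guard up to 112 mm behind; not part of the job, keep clear
Mind the look-alikes: they are no part of the job. Leave any red or yellow look-alike of the part that bears tin_3_mid alone.

How it is judged (in metres and radians):
On the way, in this order (a step that is already met when the one before it is completed fails the run):
1. the shutter is open: both lugs within 22 mm of the front end of their travel (x of each of lug_left, lug_right in the frame of bay below -0.165 m), for 0.2 s.
2. every tin that is there stands in the bay and every white jar that is there stands on the cork mat (x of tin_1_mid in the frame of bay between -0.06 and 0.05 m and y of tin_1_mid in the frame of bay between -0.115 and 0.115 m and z of tin_1_mid in the frame of bay between 0.015 and 0.035 m and angle between each of tin_1_mid, tin_2_mid, tin_3_mid, jar_1_mid, jar_2_mid's own z axis and vertical below 0.25 rad and x of tin_2_mid in the frame of bay between -0.06 and 0.05 m and y of tin_2_mid in the frame of bay between -0.115 and 0.115 m and z of tin_2_mid in the frame of bay between 0.015 and 0.035 m and x of tin_3_mid in the frame of bay between -0.06 and 0.05 m and y of tin_3_mid in the frame of bay between -0.115 and 0.115 m and z of tin_3_mid in the frame of bay between 0.015 and 0.035 m and x of jar_1_mid in the frame of mat_top between -0.06 and 0.06 m and y of jar_1_mid in the frame of mat_top between -0.075 and 0.075 m and height (world z) of each of jar_1_mid, jar_2_mid below 0.035 m and x of jar_2_mid in the frame of mat_top between -0.06 and 0.06 m and y of jar_2_mid in the frame of mat_top between -0.075 and 0.075 m), for 0.2 s.
At the end, for the whole second after the job is handed in: Every tin present stands upright on the bay's floor, every white jar present upright on the cork mat with its axis over the mat (tilts under 0.25 rad), and both lugs are within 6 mm of their fully closed place (all of step 2 and x of each of lug_left, lug_right in the frame of bay above -0.0635 m); the robot touches nothing.
Of tin_1, tin_2, tin_3, jar_1, jar_2 only 3 to 5 are there at a start; the rules pass over those that are not, and their reading is None.
At some moment in a run one of tin_1, tin_2, tin_3 may be knocked a few centimetres aside while the robot is not near it.
It also fails if it takes over 208 s, if anything falls off the work surface, if the arm or the gripper's body presses on something with over 40 N, if the wrist force passes 120 N, or if a joint passes its speed limit or range.

## Working session

There is one attempt and no reset: what is moved stays moved. The work goes in short steps, each a Python script; the robot and the scene stay as the last script left them, time stands still between calls to the robot, and variables do not carry over. Pictures are saved under pics/ and viewed, about 12 in all and at most 16, crops included, and the job is handed in when it is done.

```bash
ls; mkdir -p pics
cat > h.py <<'E'
import numpy as np, cv2
from plant import robot
def cam(n):
    c=robot.get_calibration(n); R=cv2.Rodrigues(np.array(c["rvec"],float))[0]; t=np.array(c["tvec"],float).ravel()
    f=200/np.tan(np.radians(c["vertical_fov"])/2); return c,R,t,f
def ray(n,u,v,cal=None):
    c,R,t,f=cal or cam(n); x=(u-c["cx"]);y=(v-c["cy"])
    if n=="wrist":
        r=np.hypot(x,y)+1e-9; th=r/f; d=np.array([np.sin(th)*x/r,np.sin(th)*y/r,np.cos(th)])
    else: d=np.array([x/f,y/f,1])
    return -R.T@t, R.T@d
def at(n,u,v,z,cal=None):
    o,d=ray(n,u,v,cal); return o+d*(z-o[2])/d[2]
def px(n,p,cal=None):
    c,R,t,f=cal or cam(n); q=R@np.array(p)+t
    if n=="wrist":
        r=np.hypot(q[0],q[1])+1e-9; th=np.arctan2(r,q[2]); return c["cx"]+f*th*q[0]/r, c["cy"]+f*th*q[1]/r
    return c["cx"]+f*q[0]/q[2], c["cy"]+f*q[1]/q[2]
def snap(n,name,crop=None,k=1):
    im=robot.grab_frame(n)
    np.save("pics/"+name+".npy",im)
    if crop: a,b,c,d=crop; im=im[b:d,a:c]
    cv2.imwrite("pics/"+name+".png",cv2.resize(im,None,fx=k,fy=k,interpolation=cv2.INTER_CUBIC))
E
python3 - <<'E'
from h import *
snap("top","top0",None,1.25); snap("side","side0",None,1.25)
print(robot.observe()["time"],robot.observe()["tcp_rot"])
for n in("top","side"): 
    c,R,t,f=cam(n); print(n,f,c["cx"],c["cy"],-R.T@t,R.T[:,2])
E
```

```text
pics
0.1 [-1.79932688e+02 -1.56519565e-02  2.64027071e+01]
top 406.9168040190807 314.64342518910814 203.05607697936284 [0.4362428  0.07615559 1.17919236] [ 0.07318444 -0.0087661  -0.9972799 ]
side 398.3418902020643 319.4263312304105 201.10574779904124 [0.3805635  1.1172618  0.48769261] [ 0.1000653  -0.93329885 -0.34487706]
```

View pics/top0.png

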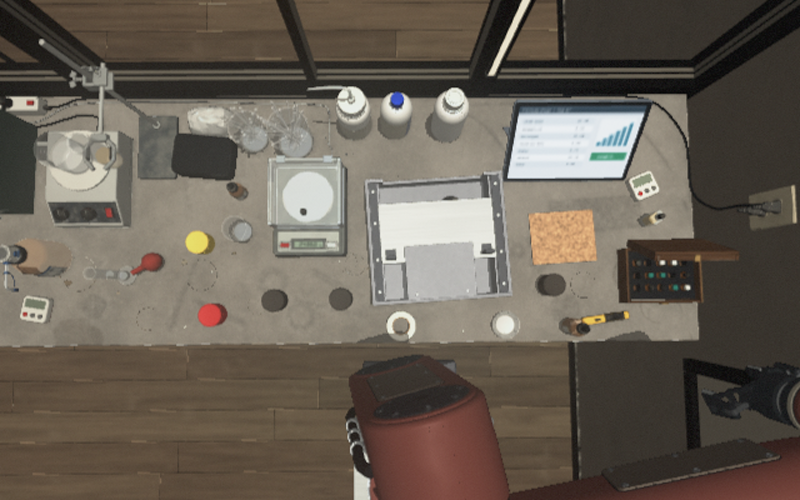

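View pics/side0.png

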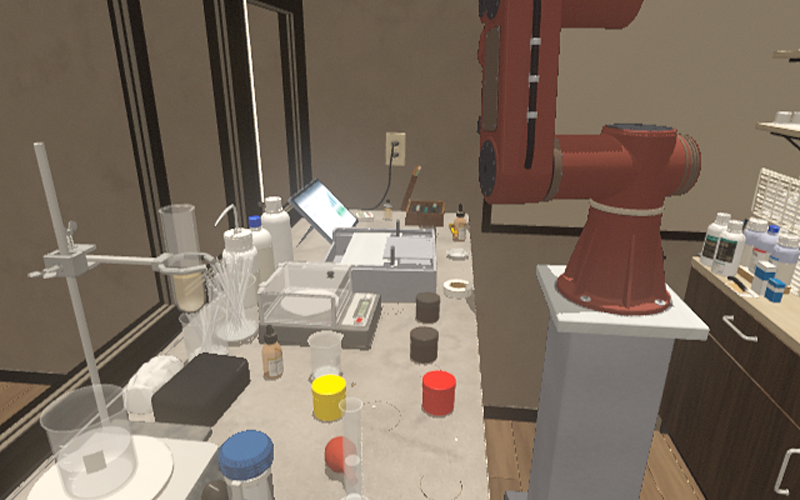

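The top view shows dark round candidates at (274,300), (340,298) and (551,285), picture scale 1.25. The look-alikes are red (211,315) and yellow (197,242). Other round things are a white ring (401,325) and a white cap (505,324). The store spans about (367-510, 175-303), its shutter is half-way, and something dark shows at (450,198) in the bay. The mat is at (562,237).

Run:
```python
from h import *
im=np.load("pics/top0.npy")
a=cv2.resize(im[130:250,285:415],None,fx=4.5,fy=4.5,interpolation=cv2.INTER_CUBIC)
cv2.imwrite("pics/c1.png",a)
b=[im[v-20:v+20,u-24:u+24] for u,v in((219,240),(272,239),(441,228),(404,259))]
cv2.imwrite("pics/c2.png",cv2.resize(np.hstack(b),None,fx=4,fy=4,interpolation=cv2.INTER_CUBIC))
for n,u,v,z in (("t1",274,300,.048),("t2",340,298,.048),("t3",551,285,.048),("red",211,315,.048),("mat",562.5,237.5,.004),("balF",310,253,.046),("cap",505,324,.03),("ring",401,325,.02)):
    print(n,at("top",u/1.25,v/1.25,z).round(3))
```

```text
t1 [0.419 0.331 0.048]
t2 [0.422 0.185 0.048]
t3 [ 0.447 -0.284  0.048]
red [0.387 0.469 0.048]
mat [ 0.558 -0.328  0.004]
balF [0.523 0.252 0.046]
cap [ 0.361 -0.184  0.03 ]
ring [0.36 0.05 0.02]
```

View pics/c1.png

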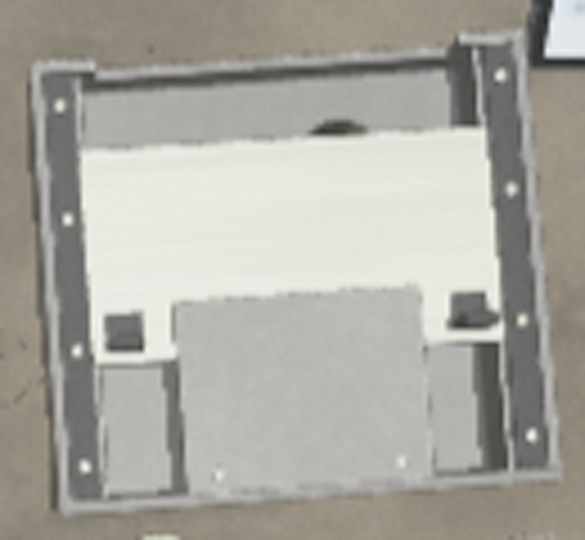

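View pics/c2.png

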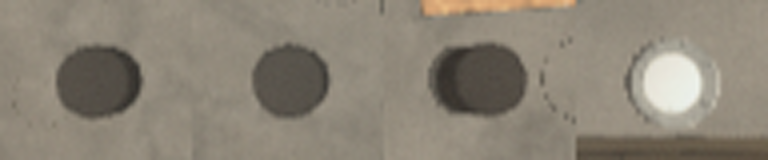

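The crop shows the store turned by about 4°. The lugs are at crop (125,330) left and (468,310) right, with a dark jar lid just behind the shutter at (340,127). All three dark tins look right: about 51 mm across with flat dark tops. The white cap is not one of them.

Run:
```python
from h import *
im=np.load("pics/top0.npy")
for u,v in((219,240),(272,239),(441,228)): print(im[v-3:v+3,u-3:u+3].mean((0,1)))
T=lambda u,v,z: at("top",285+(u-1.5)/4.5,130+(v-1.5)/4.5,z)
c=np.array([T(32,65,.077),T(524,32,.077),T(560,472,.077),T(62,512,.077)])
print(c.round(3)); 
e=lambda a,b:(np.linalg.norm(b-a).round(3),np.degrees(np.arctan2(*(b-a)[1::-1])).round(2))
print(e(c[3],c[0]),e(c[2],c[1]),e(c[1],c[0]),e(c[2],c[3]))
L=T(125,322,.114);Rr=T(468,302,.114)
print(L,Rr,e(Rr,L))
print("lid",T(340,120,.05))
```

```text
[70.36111111 78.36111111 84.25      ]
[75.61111111 83.80555556 88.91666667]
[67.27777778 75.58333333 82.05555556]
[[ 0.68   0.128  0.077]
 [ 0.698 -0.173  0.077]
 [ 0.43  -0.188  0.077]
 [ 0.408  0.111  0.077]]
(np.float64(0.272), np.float64(3.57)) (np.float64(0.269), np.float64(3.28)) (np.float64(0.302), np.float64(93.55)) (np.float64(0.3), np.float64(94.11))
[0.51928047 0.07252845 0.114     ] [ 0.52957027 -0.12815168  0.114     ] (np.float64(0.201), np.float64(92.94))
lid [ 0.64976877 -0.06282504  0.05      ]
```

```bash
cat >> h.py <<'E'
YAW=3.6; BAY=np.array([.622,-.026]); 
def W(x,y):
    a=np.radians(YAW); return BAY+[x*np.cos(a)-y*np.sin(a), x*np.sin(a)+y*np.cos(a)]
def B(p):
    a=np.radians(YAW); d=np.array(p[:2])-BAY; return np.array([d[0]*np.cos(a)+d[1]*np.sin(a), -d[0]*np.sin(a)+d[1]*np.cos(a)])
def ln(x,y,z,vel=.2,guard=None):   # fingertip z, bay frame xy
    return robot.line_to([*W(x,y),z+robot.tip_reach],vel=vel,guard=guard)
def T(): return round(robot.observe()["time"],1)
E
python3 - <<'E'
from h import *
print(robot.tip_reach)
robot.set_gripper(0)
robot.move_pose([*W(-.06,.105),.13+robot.tip_reach],[180,0,YAW])
print(T(),robot.observe()["q"],robot.observe()["ft_force"])
snap("wrist","w0",None,1.2)
ln(-.065,.105,.09)
g=ln(-.10,.105,.09,.03,guard=2.5); o=robot.observe(); print(g,B(o["tool_pos"]),o["ft_force"],T())
ln(-.065,.105,.09); ln(-.065,-.105,.09,.25)
g=ln(-.10,-.105,.09,.03,guard=2.5); o=robot.observe(); print(g,B(o["tool_pos"]),o["ft_force"],T())
E
```

```text
0.0726
3.3 [-5.74251182e+00 -6.01948351e-01 -1.16904502e+01  7.88924512e+01
 -7.04073402e-03  1.70705204e+02] [ 0.14294043 -0.2994349   0.1969154 ]
True [-0.09103883  0.10507925] [ 0.04186416 -0.75115567  0.70189529] 4.5
True [-0.09298084 -0.10487715] [ 1.02290005  0.21718052 -0.02791031] 6.7
```

View pics/w0.png

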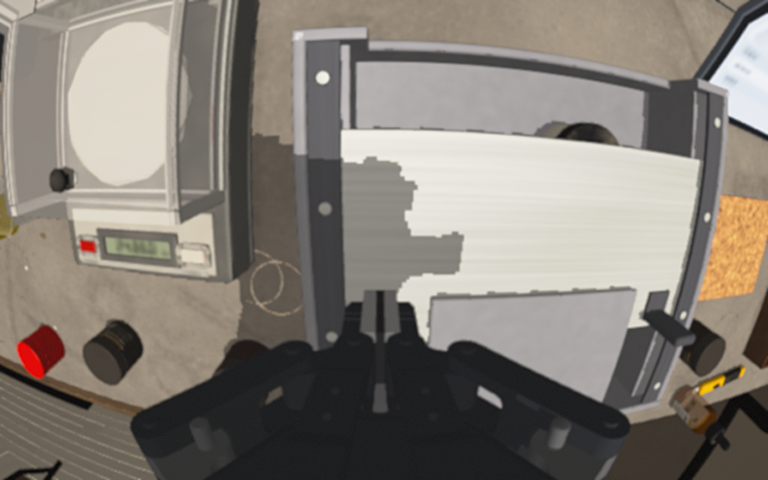

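Wrist view: the shutter is half open and square, a jar lid shows behind its rear edge at (588,133), and the two left tins and the right tin are dark and black-ribbed. Next I push it open in turns.

```bash
cat > open.py <<'E'
from h import *
HW=.010
lead=.010
x={1:-.097,-1:-.097}; s=-1; tgt=-.105; lastx=-.07
while True:
    tgt=max(tgt,-.187)
    back=max(x.values())+.004+HW+.012
    ln(lastx+.010,-s*.105,.09,.15) if lastx>-.07+-.02 else None
    cur=B(robot.observe()["tool_pos"])
    ln(back,cur[1],.09,.15); ln(back,s*.105,.09,.3)
    g=ln(tgt+.004+HW,s*.105,.09,.06,guard=45)
    o=robot.observe(); x[s]=tgt; lastx=tgt+.004+HW
    print(s,round(tgt,3),g,B(o["tool_pos"]).round(4),o["ft_force"].round(1),T())
    if g: break
    if max(x.values())<=-.186: break
    s=-s; tgt=min(x.values())-lead
    if tgt<-.187: tgt=-.187
ln(max(x.values())+.04,cur[1]*-1,.10); ln(-.06,0,.16)
E
python3 open.py
python3 - <<'E'
from h import *
snap("top","top1",(285,130,415,250),4)
E
```

```text
-1 -0.105 False [-0.0909 -0.1045] [-0.1  0.7  0.9] 9.8
1 -0.115 False [-0.1012  0.1048] [ 1.1 -0.1 -0.1] 11.6
-1 -0.125 False [-0.1112 -0.105 ] [ 0.5 -0.6 -0.3] 13.4
1 -0.135 False [-0.1212  0.1048] [ 0.7 -0.8 -0.6] 15.3
-1 -0.145 False [-0.1312 -0.105 ] [-0.  -0.1 -0.1] 17.1
1 -0.155 False [-0.1412  0.1048] [ 0.1 -0.   0.3] 18.9
-1 -0.165 False [-0.1512 -0.1049] [ 0.2 -0.2  0.4] 20.8
1 -0.175 False [-0.1612  0.1048] [ 0.  -0.1  0. ] 22.6
-1 -0.185 False [-0.171  -0.1044] [3.5 2.8 0. ] 24.4
1 -0.187 False [-0.1717  0.1038] [10.7  0.2 -6.1] 26.1
-1 -0.187 False [-0.1719 -0.1035] [ 9.   2.3 -4.3] 27.6
```

View pics/top1.png

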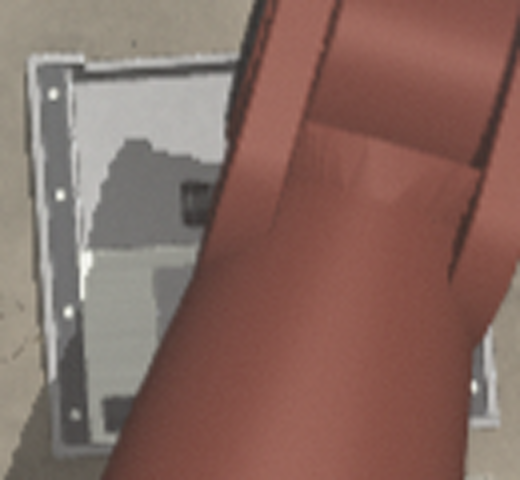

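The shutter is open: both lugs met the front wall (about 10 N at the expected x). I move aside over tin 3 to see the bay and the tins.

Run:
```python
from h import *
ln(-.06,0,.2)
robot.set_gripper(.085)
robot.move_pose([.50,-.30,.25],[180,0,0]); print(T(),robot.observe()["q"].round(1))
snap("top","top2"); snap("wrist","w2")
im=np.load("pics/top2.npy"); w=np.load("pics/w2.npy")
a=cv2.resize(im[125:255,200:460],None,fx=3,fy=3,interpolation=cv2.INTER_CUBIC)
cv2.imwrite("pics/top2.png",a)
c=cam("wrist"); np.save("pics/w2cal.npy",np.array(c,dtype=object),allow_pickle=True)
```

```text
31.1 [-43.7   2.8  -3.4  83.9   0.  136.2]
```

View pics/top2.png

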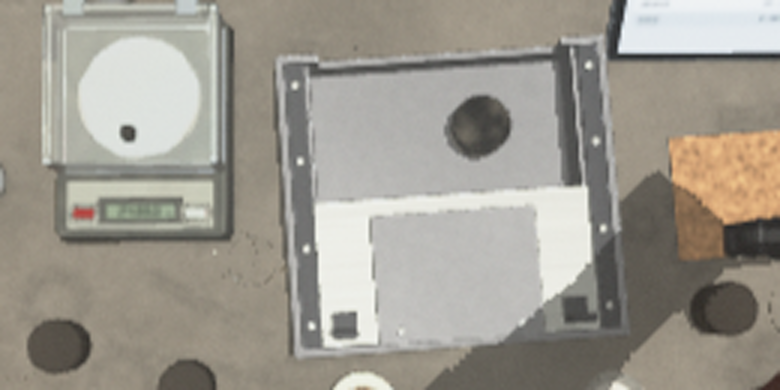

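View pics/w2.png

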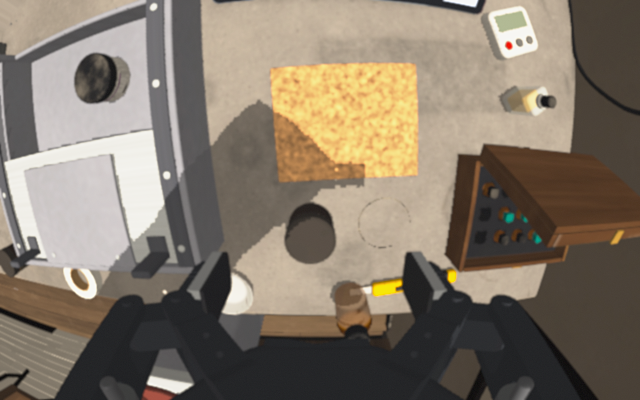

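The bay holds one white jar, its dark lid at crop (478,126), with a second disc behind it that is only its side or shadow. Tin 2 has been knocked: it is now near crop (187,388). Tin 1 is at (60,346) and tin 3 at (728,308). In the wrist view, tin 3's lid is at (309,226), the mat's corners are (272,67) (417,65) (418,176) (279,181), and the jar lid is at (97,78).

Run:
```python
from h import *
k=tuple(np.load("pics/w2cal.npy",allow_pickle=True))
t=lambda u,v,z: at("top",200+(u-1)/3,125+(v-1)/3,z)
J=t(478,126,.05); print("jar top",J.round(4),B(J).round(4)); J=at("wrist",97,78,.05,k); print("jar wrist",J.round(4),B(J).round(4))
print("t1",t(60,346,.048).round(4)); print("t3",t(728,308,.048).round(4), at("wrist",310,228,.048,k).round(4))
print("mat",[at("wrist",u,v,.004,k).round(3)[:2] for u,v in((272,67),(417,65),(418,176),(279,181))])
im=np.load("pics/top2.npy"); g=cv2.cvtColor(im,cv2.COLOR_BGR2GRAY)[235:285,235:295]
m=cv2.threshold(cv2.GaussianBlur(g,(3,3),0),95,255,cv2.THRESH_BINARY_INV)[1]
n,l,s,c=cv2.connectedComponentsWithStats(m)
for i in range(1,n):
    if s[i][4]>100: u,v=c[i]+235; print("t2?",s[i],u,v,at("top",u,v,.048).round(4))
for p,y in(((.447,-.284,.086),93.6),((.385,.21,.086),93.6),((.42,.33,.086),93.6),((.63,.05,.1),93.6),((.55,-.305,.1),93.6)):
    for yy in(y,y-180):
        q=robot.ik(p,[180,0,yy]); print(p,yy,None if q is None else np.round(q,0))
```

```text
jar top [ 0.6205 -0.0589  0.05  ] [-0.0036 -0.0328]
jar wrist [ 0.6223 -0.073   0.05  ] [-0.0027 -0.0469]
t1 [0.4188 0.3295 0.048 ]
t3 [ 0.449  -0.2886  0.048 ] [ 0.4633 -0.2924  0.048 ]
mat [array([ 0.618, -0.253]), array([ 0.624, -0.402]), array([ 0.505, -0.409]), array([ 0.499, -0.259])]
t2? [ 18  10  19  18 263] 262.08365019011404 253.61216730038024 [0.3804 0.2123 0.048 ]
t2? [  0  41  60   9 521] 265.1113243761996 280.11708253358927 [0.308  0.2039 0.048 ]
(0.447, -0.284, 0.086) 93.6 [-47.  -2. -25.  66.   0.  40.]
(0.447, -0.284, 0.086) -86.4 [ -47.   -2.  -25.   66.    0. -140.]
(0.385, 0.21, 0.086) 93.6 [ 11. -19. -41.  68.   0.  98.]
(0.385, 0.21, 0.086) -86.4 [ 11. -19. -41.  68.   0. -82.]
(0.42, 0.33, 0.086) 93.6 [ 24.  -1. -24.  66.   0. 111.]
(0.42, 0.33, 0.086) -86.4 [ 24.  -1. -24.  66.   0. -69.]
(0.63, 0.05, 0.1) 93.6 [-7. 15. -6. 69.  0. 79.]
(0.63, 0.05, 0.1) -86.4 [  -7.   15.   -6.   69.    0. -101.]
(0.55, -0.305, 0.1) 93.6 [-41.  15.  -6.  69.   0.  45.]
(0.55, -0.305, 0.1) -86.4 [ -41.   15.   -6.   69.    0. -135.]
```

Run:
```python
from h import *
k=tuple(np.load("pics/w2cal.npy",allow_pickle=True)); print("cam",(-k[1].T@k[2]).round(3),k[1][2])
th=np.linspace(0,2*np.pi,40)
def crop(n,name,p,r,z0,z1,cal,col,K=10,h=20):
    u0,v0=np.array(px(n,[*p,z1],cal)).astype(int)
    im=np.load(f"pics/{name}.npy")[max(0,v0-h):v0+h,max(0,u0-h):u0+h]; im=cv2.resize(im,None,fx=K,fy=K,interpolation=cv2.INTER_CUBIC)
    for z,c in((z0,(0,255,0)),(z1,(0,0,255))):
        P=np.array([px(n,[p[0]+r*np.cos(a),p[1]+r*np.sin(a),z],cal) for a in th])-[max(0,u0-h),max(0,v0-h)]+.5
        cv2.polylines(im,[np.int32(P*K)],True,c,1)
    return cv2.resize(im,(380,290))
a=crop("top","top2",(.6205,-.062),.0275,.006,.05,None,0)
b=crop("wrist","w2",(.6205,-.062),.0275,.006,.05,k,0,8,36)
c=crop("top","top2",(.449,-.2886),.0255,0,.048,None,0)
d=crop("wrist","w2",(.449,-.2886),.0255,0,.048,k,0,8,36)
cv2.imwrite("pics/ov.png",np.vstack([np.hstack([a,b]),np.hstack([c,d])]))
```

```text
cam [ 0.576 -0.298  0.321] [-2.94349358e-01 -2.22282971e-04 -9.55697863e-01]
```

View pics/ov.png

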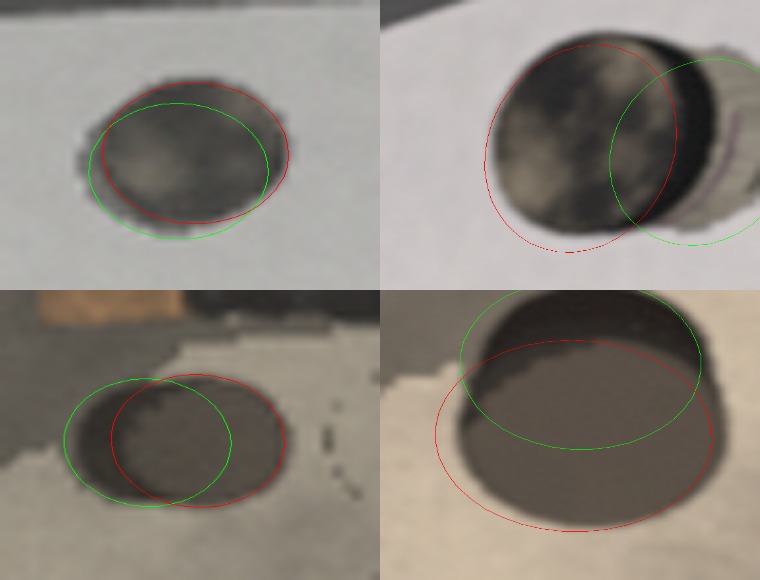

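The overlays agree in both views, so the jar is at about (0.623,-0.065) and tin 3 at (0.449,-0.290). Jar first.

```bash
cat >> h.py <<'E'
def pick(x,y,z,yaw,open_=.085,hz=.19):
    robot.move_pose([x,y,hz],[180,0,yaw]); robot.set_gripper(open_) if abs(robot.observe()["gripper_width"]-open_)>.004 else None
    g=robot.line_to([x,y,z],vel=.15,guard=15); robot.set_gripper(0.03)
    w=robot.observe()["gripper_width"]; robot.line_to([x,y,hz],vel=.2); o=robot.observe()
    print("pick",g,w,o["gripper_width"],o["ft_force"].round(2),T()); return o["gripper_width"]
def place(x,y,z,yaw,open_=.066,hz=.19):
    robot.move_pose([x,y,hz],[180,0,yaw]); g=robot.line_to([x,y,z],vel=.12,guard=8)
    o=robot.observe(); robot.set_gripper(open_); robot.line_to([x,y,hz],vel=.2)
    print("place",g,o["tool_pos"].round(4),T())
E
python3 - <<'E'
from h import *
robot.move_pose([.60,-.2,.25],[180,0,YAW])
w=pick(.6225,-.065,.092,YAW)
if w>.045:
    place(.56,-.312,.089,93.6)
    w=pick(.449,-.2905,.086,93.6)
    snap("top","top3")
E
```

```text
pick False 0.05105623035804766 0.05090924163762705 [ 0.22 -0.44 -1.01] 34.3
place True [ 0.5591 -0.311   0.0912] 37.7
pick False 0.04745486715354883 0.04728195420254116 [-0.22  0.24 -1.31] 40.5
```

Run:
```python
from h import *
place(*W(0,-.075),.093,93.6,hz=.2)
robot.set_gripper(.085)
robot.move_pose([.45,.26,.25],[180,0,93.6])
snap("top","top4"); T()
im=np.load("pics/top4.npy")
a=cv2.resize(im[150:270,180:480],None,fx=2.6,fy=2.6,interpolation=cv2.INTER_CUBIC)
snap("wrist","w4"); w=np.load("pics/w4.npy"); c=cam("wrist")
for p,col in(((.380,.2145),(0,0,255)),((.4185,.333),(0,255,0))):
    P=np.array([px("wrist",[p[0]+.0255*np.cos(t),p[1]+.0255*np.sin(t),.048],c) for t in np.linspace(0,6.28,40)])
    cv2.polylines(w,[np.int32(P)],True,col,1)
cv2.imwrite("pics/w4.png",w)
cv2.imwrite("pics/top4.png",a)
```

```text
place True [ 0.6252 -0.1008  0.0933] 43.5
```

View pics/top4.png

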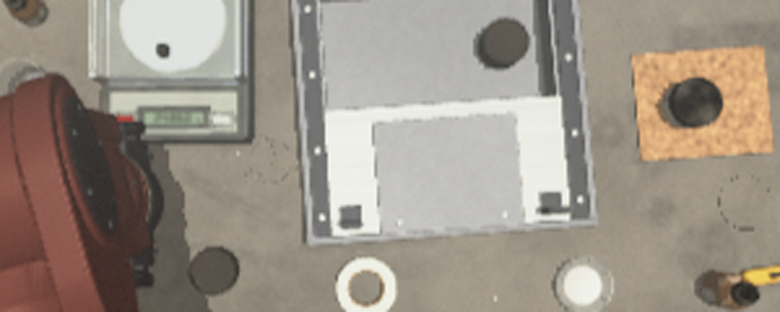

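View pics/w4.png

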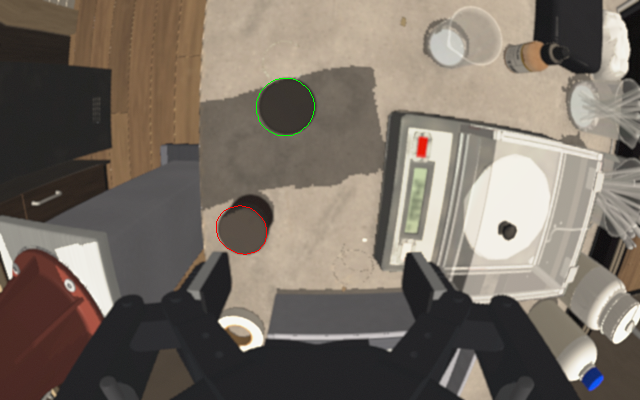

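The jar stands on the mat (694,103) and tin 3 in the bay at (503,43). In the wrist view both remaining tins sit exactly in the projected circles. Now tins 2 and 1.

Run:
```python
from h import *
if pick(.380,.2145,.086,93.6)>.04:
    robot.move_pose([.48,.12,.23],[180,0,93.6]); place(*W(0,0),.093,93.6,hz=.2)
    robot.set_gripper(.085); robot.move_pose([.48,.16,.23],[180,0,93.6])
    if pick(.4185,.333,.086,93.6)>.04:
        robot.move_pose([.46,.15,.23],[180,0,93.6]); place(*W(0,.075),.093,93.6,hz=.2)
        robot.set_gripper(0); robot.move_pose([*W(-.17,.2),.25],[180,0,YAW])
        robot.move_pose([.40,-.25,.28],[180,0,YAW])
snap("top","top5",(180,120,480,250),2.6); print(T())
```

```text
pick False 0.04729922294890576 0.04741140312165088 [ 0.08 -0.24 -2.04] 47.8
place True [ 0.6205 -0.0253  0.0931] 51.2
pick False 0.046676964156132705 0.047019662209191765 [ 0.3  -0.22 -2.3 ] 55.2
place True [0.6158 0.0493 0.0933] 58.6
67.5
```

View pics/top5.png

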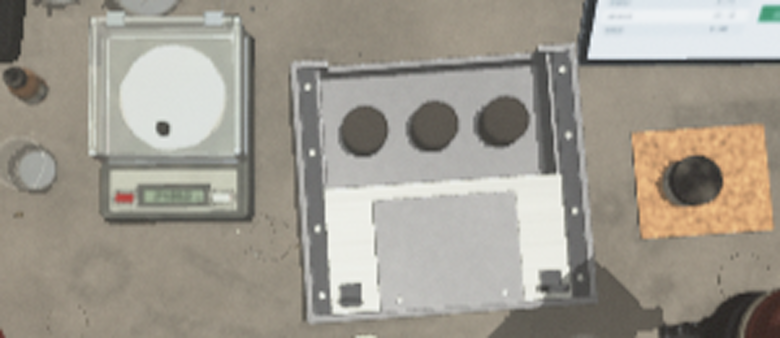

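Three tins stand in the bay at (363,130), (433,126) and (503,120), and the jar on the mat at (694,181). Closing now, lugs in turn.

```bash
cat > close.py <<'E'
from h import *
HW=.011; END=-.054; O=.004+HW
x={1:-.187,-1:-.187}; s=-1; tgt=-.178; n=0
robot.move_pose([*W(-.225,-.105),.12+robot.tip_reach],[180,0,YAW]); ln(-.225,-.105,.09)
while n<2:
    back=min(x.values())-O-.012
    cur=B(robot.observe()["tool_pos"])
    ln(back,cur[1],.09,.15); ln(back,s*.105,.09,.3)
    fin=tgt>-.066
    g=ln((END if fin else tgt)-O,s*.105,.09,.05 if not fin else .03,guard=18 if fin else 45)
    o=robot.observe(); fx=B(o["tool_pos"])[0]+O; x[s]=fx
    print(s,round(tgt,3),g,"lug",fx.round(4),o["ft_force"].round(1),T())
    if g and not fin: print("WEDGE?"); break
    if fin: n+=1
    s=-s; tgt=max(x.values())+.010
    if n==1: tgt=END
cur=B(robot.observe()["tool_pos"])
ln(cur[0]-.03,cur[1],.09);
E
python3 close.py
```

```text
-1 -0.178 False lug -0.178 [-5.1 -2.1  1.9] 69.4
1 -0.168 False lug -0.1686 [-8.1  2.4  6.4] 71.3
-1 -0.159 False lug -0.1585 [-6.1 -1.6  3.3] 73.3
1 -0.148 False lug -0.1492 [-8.8  2.4  6. ] 75.2
-1 -0.139 False lug -0.1391 [-6.5 -2.7  3.6] 77.1
1 -0.129 False lug -0.1297 [-9.7  2.4  6.4] 79.1
-1 -0.12 False lug -0.1197 [-6.4 -3.2  4.3] 81.0
1 -0.11 False lug -0.1102 [-9.2  2.3  6. ] 82.9
-1 -0.1 False lug -0.1002 [-6.3 -2.8  4. ] 84.9
1 -0.09 False lug -0.0907 [-8.8  2.4  6.3] 86.8
-1 -0.081 False lug -0.0807 [-6.4 -1.9  3.8] 88.7
1 -0.071 False lug -0.0712 [-9.3  1.7  5.8] 90.7
-1 -0.061 True lug -0.0576 [-1.  -1.5  0.9] 93.0
1 -0.054 True lug -0.0563 [ 0.5  0.  -0. ] 95.1
```

Run:
```python
from h import *
O=.015
for s in(-1,1,-1):
    ln(-.10,B(robot.observe()["tool_pos"])[1],.09); ln(-.10,s*.105,.09,.3)
    g=ln(-.050-O,s*.105,.09,.025,guard=20); print(s,g,(B(robot.observe()["tool_pos"])[0]+O).round(4),robot.observe()["ft_force"].round(1))
ln(-.11,-.105,.09); ln(-.11,-.105,.17)
robot.move_pose([.40,-.27,.28],[180,0,YAW]); robot.pause(.5)
snap("top","top6",(270,120,480,250),3.6); print(T())
```

```text
-1 True -0.056 [ 0.3 -0.9 -0.2]
1 True -0.0555 [-0.1 -0.1 -0.2]
-1 True -0.0554 [ 0.6 -0.3 -0.1]
104.3
```

View pics/top6.png

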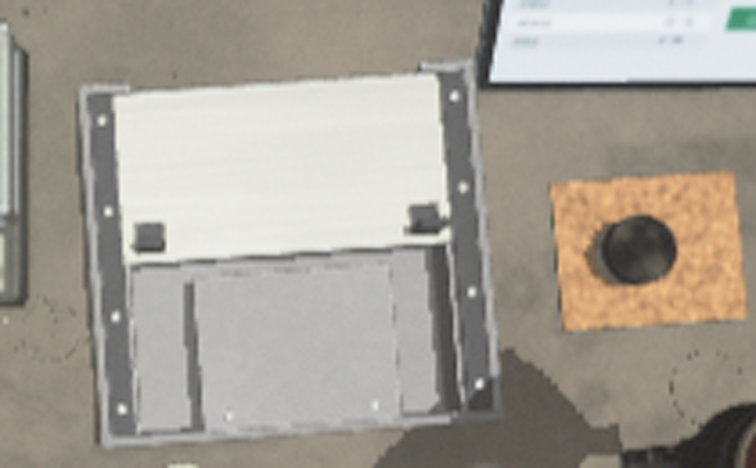

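The shutter is square and fully back, with lugs at (149,237) and (424,218), and the jar is on the mat at (638,250).

```bash
python3 -c "
from h import *
robot.job_done(); print(T())"
```

```text
the job is handed in; nothing more can be done
the job is handed in; nothing more can be done
```

The job is done and handed in at about 104 s of the 208 s allowed. `job_done` reports no verdict, so the result rests on my own checks.

- **Opening:** I pushed the shutter open at its two lugs in turn until both met the front wall.
- **Jar:** There was only one white jar in the bay, and it now stands on the cork mat.
- **Tins:** All three dark tins were present, and I stood them in a row in the bay. Tin 2 was knocked aside early in the run, so I found it again before picking it up. I left the red and yellow look-alikes alone.
- **Closing:** I closed the shutter at the lugs in turn without wedging it.

**Last checks:**
- **Shutter:** Pushed again, both ends stopped firmly (20 N guard) at lug x of about -0.0555 m. The given closed place is -0.0575 m and the limit is -0.0635 m, so the 2 mm difference is within the calibration. The final top picture shows the shutter square against the back.
- **Jar and tins:** The same picture shows the jar upright on the mat. The tins stood upright in the bay in the last picture before closing, but the closed shutter now hides them, so I couldn't check them again.
- **Disagreement:** My first pixel readings for the jar and tin 3 differed by about 14 mm between the top and wrist cameras. Overlaying projected outlines on both pictures settled this before any grasp.

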